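Sort well-counter capsules with a go / not-go gap gauge

TASK

The sample capsules must suit the detector's well: a thick barrel would jam in it and a thin one would stand crooked. Take the three capsules from the start tray one at a time; slide each one's barrel upright into the stepped gap gauge as far as it goes by itself, without forcing it, and stand it in the sorting tray before you take the next: in the left bay if it stops in the mouth (too thick), in the middle bay if it passes the first gap and stops at the step (right), in the right bay if it enters the second gap as well (too thin). Leave the mouse, the spring clamp and the probe where they are.

Things in the scene. Friction and masses are not known exactly. Their poses are not given: they have to be found in the camera images.
- capsule_a: turned aluminium capsule, 58 mm tall, standing upright in the start tray: knurled cap, 26 mm diameter and 24 mm tall, on a plain barrel 34 mm long of 16, 20 or 24 mm diameter (one capsule of each; name and place do not tell which is which). About 80 g. Origin at the centre of its underside, z up along its axis
- capsule_b: turned aluminium capsule, 58 mm tall, standing upright in the start tray: knurled cap, 26 mm diameter and 24 mm tall, on a plain barrel 34 mm long of 16, 20 or 24 mm diameter (one capsule of each; name and place do not tell which is which). About 80 g. Origin at the centre of its underside, z up along its axis
- capsule_c: turned aluminium capsule, 58 mm tall, standing upright in the start tray: knurled cap, 26 mm diameter and 24 mm tall, on a plain barrel 34 mm long of 16, 20 or 24 mm diameter (one capsule of each; name and place do not tell which is which). About 80 g. Origin at the centre of its underside, z up along its axis
- gap_gauge: steel go / not-go gap gauge, fixed: grey base plate 92 x 76 mm (x, y), 8 mm thick, with two dark steel jaws (62 mm over both in y, from x = -32 mm to an end wall) whose top is 40 mm above the table. A stepped slot, open above, runs between them along x; its mouth is on the -x side, roughly facing the robot. Origin on the table surface at the slot's centre line, below the step; z up
- go_mouth (a point): centre of the slot's mouth at the jaw tops (gauge x = -32 mm, 40 mm above the table). 3 mm lead-in chamfers, then the go gap, 22 mm wide, from x = -29 to 0 mm. Barrels are slid in upright along the gauge's +x, underside above the slot floor (8 mm above the table), cap above the jaws. A 24 mm barrel stops here, its axis at about x = -34 mm
- not_go_mouth (a point): centre of the slot at the step, at the jaw tops (gauge x = 0). 2 mm chamfers, then the not-go gap, 18 mm wide, from x = 2 to the end wall at x = 27 mm. A 20 mm barrel stops here, its axis at about x = -2 mm; a 16 mm barrel goes on to the end wall, its axis at about x = +19 mm
- start_tray: plain grey tray in which the three capsules wait in a row, 100 x 238 mm (x, y), rim 22 mm high, floor and walls 3 mm thick, fixed to the table; origin at the centre of its underside
- sort_tray: grey tray with two partitions that make three bays side by side along its y axis, 100 x 238 mm (x, y), rim and partitions 22 mm high, floor and walls 3 mm, fixed to the table; origin at the centre of its underside
- left_bay (a point): centre of the floor of the sorting tray's left bay as seen from the robot (+y side; bay 94 x 75 mm): for a capsule too thick for the go gap
- middle_bay (a point): centre of the floor of the middle bay: for a capsule of the right size
- right_bay (a point): centre of the floor of the right bay (-y side): for a capsule too thin, which enters the not-go gap
- mouse: grey computer mouse, 106 x 61 x 37 mm, lying behind the work; leave it alone. Origin at the centre of its underside
- spring_clip: black spring clamp, 32 x 77 x 20 mm, lying at the right; leave it alone. Origin at the centre of its underside
- black_probe: black pen-like probe, 13 x 85 x 13 mm, lying between start tray and table front; leave it alone. Origin at the centre of its underside
Mind the look-alikes: they are no part of the job. What is shaped like the capsule_b but green or turquoise is not meant.

How it is judged (in metres and radians):
On the way, in this order (a step that is already met when the one before it is completed fails the run):
1. the first capsule has been slid into the gauge as far as it goes, while the other two wait untouched in the start tray (((x of capsule_a in the frame of gap_gauge between -0.008 and 0.004 m and y of capsule_a in the frame of gap_gauge between -0.004 and 0.004 m and z of capsule_a in the frame of gap_gauge between 0.004 and 0.032 m and angle between capsule_a's own z axis and vertical below 0.25 rad and contact force between capsule_a and gap_gauge above 0.5 N and distance of each of capsule_b, capsule_c from where it was at the start of the episode below 0.03 m) or (x of capsule_b in the frame of gap_gauge between 0.008 and 0.03 m and y of capsule_b in the frame of gap_gauge between -0.004 and 0.004 m and z of capsule_b in the frame of gap_gauge between 0.004 and 0.032 m and angle between capsule_b's own z axis and vertical below 0.25 rad and distance of each of capsule_a, capsule_c from where it was at the start of the episode below 0.03 m) or (x of capsule_c in the frame of gap_gauge between -0.042 and -0.028 m and y of capsule_c in the frame of gap_gauge between -0.004 and 0.004 m and z of capsule_c in the frame of gap_gauge between 0.004 and 0.032 m and angle between capsule_c's own z axis and vertical below 0.25 rad and contact force between capsule_c and gap_gauge above 0.5 N and distance of each of capsule_a, capsule_b from where it was at the start of the episode below 0.03 m))), for 0.05 s.
2. the first capsule stands in its proper bay, the second has been slid into the gauge as far as it goes, and the third still waits (((x of capsule_a in the frame of gap_gauge between -0.008 and 0.004 m and y of capsule_a in the frame of gap_gauge between -0.004 and 0.004 m and z of capsule_a in the frame of gap_gauge between 0.004 and 0.032 m and angle between capsule_a's own z axis and vertical below 0.25 rad and contact force between capsule_a and gap_gauge above 0.5 N and x of capsule_b in the frame of right_bay between -0.045 and 0.045 m and y of capsule_b in the frame of right_bay between -0.037 and 0.037 m and z of capsule_b in the frame of right_bay below 0.006 m and angle between capsule_b's own z axis and vertical below 0.15 rad and distance of capsule_c from where it was at the start of the episode below 0.03 m) or (x of capsule_a in the frame of gap_gauge between -0.008 and 0.004 m and y of capsule_a in the frame of gap_gauge between -0.004 and 0.004 m and z of capsule_a in the frame of gap_gauge between 0.004 and 0.032 m and angle between capsule_a's own z axis and vertical below 0.25 rad and contact force between capsule_a and gap_gauge above 0.5 N and distance of capsule_b from where it was at the start of the episode below 0.03 m and x of capsule_c in the frame of left_bay between -0.045 and 0.045 m and y of capsule_c in the frame of left_bay between -0.037 and 0.037 m and z of capsule_c in the frame of left_bay below 0.006 m and angle between capsule_c's own z axis and vertical below 0.15 rad) or (x of capsule_b in the frame of gap_gauge between 0.008 and 0.03 m and y of capsule_b in the frame of gap_gauge between -0.004 and 0.004 m and z of capsule_b in the frame of gap_gauge between 0.004 and 0.032 m and angle between capsule_b's own z axis and vertical below 0.25 rad and x of capsule_a in the frame of middle_bay between -0.045 and 0.045 m and y of capsule_a in the frame of middle_bay between -0.037 and 0.037 m and z of capsule_a in the frame of middle_bay below 0.006 m and angle between capsule_a's own z axis and vertical below 0.15 rad and distance of capsule_c from where it was at the start of the episode below 0.03 m) or (x of capsule_b in the frame of gap_gauge between 0.008 and 0.03 m and y of capsule_b in the frame of gap_gauge between -0.004 and 0.004 m and z of capsule_b in the frame of gap_gauge between 0.004 and 0.032 m and angle between capsule_b's own z axis and vertical below 0.25 rad and distance of capsule_a from where it was at the start of the episode below 0.03 m and x of capsule_c in the frame of left_bay between -0.045 and 0.045 m and y of capsule_c in the frame of left_bay between -0.037 and 0.037 m and z of capsule_c in the frame of left_bay below 0.006 m and angle between capsule_c's own z axis and vertical below 0.15 rad) or (x of capsule_c in the frame of gap_gauge between -0.042 and -0.028 m and y of capsule_c in the frame of gap_gauge between -0.004 and 0.004 m and z of capsule_c in the frame of gap_gauge between 0.004 and 0.032 m and angle between capsule_c's own z axis and vertical below 0.25 rad and contact force between capsule_c and gap_gauge above 0.5 N and x of capsule_a in the frame of middle_bay between -0.045 and 0.045 m and y of capsule_a in the frame of middle_bay between -0.037 and 0.037 m and z of capsule_a in the frame of middle_bay below 0.006 m and angle between capsule_a's own z axis and vertical below 0.15 rad and distance of capsule_b from where it was at the start of the episode below 0.03 m) or (x of capsule_c in the frame of gap_gauge between -0.042 and -0.028 m and y of capsule_c in the frame of gap_gauge between -0.004 and 0.004 m and z of capsule_c in the frame of gap_gauge between 0.004 and 0.032 m and angle between capsule_c's own z axis and vertical below 0.25 rad and contact force between capsule_c and gap_gauge above 0.5 N and distance of capsule_a from where it was at the start of the episode below 0.03 m and x of capsule_b in the frame of right_bay between -0.045 and 0.045 m and y of capsule_b in the frame of right_bay between -0.037 and 0.037 m and z of capsule_b in the frame of right_bay below 0.006 m and angle between capsule_b's own z axis and vertical below 0.15 rad))), for 0.05 s.
3. two capsules stand in their proper bays and the last has been slid into the gauge as far as it goes (((x of capsule_a in the frame of gap_gauge between -0.008 and 0.004 m and y of capsule_a in the frame of gap_gauge between -0.004 and 0.004 m and z of capsule_a in the frame of gap_gauge between 0.004 and 0.032 m and angle between capsule_a's own z axis and vertical below 0.25 rad and contact force between capsule_a and gap_gauge above 0.5 N and x of capsule_b in the frame of right_bay between -0.045 and 0.045 m and y of capsule_b in the frame of right_bay between -0.037 and 0.037 m and z of capsule_b in the frame of right_bay below 0.006 m and angle between each of capsule_b, capsule_c's own z axis and vertical below 0.15 rad and x of capsule_c in the frame of left_bay between -0.045 and 0.045 m and y of capsule_c in the frame of left_bay between -0.037 and 0.037 m and z of capsule_c in the frame of left_bay below 0.006 m) or (x of capsule_b in the frame of gap_gauge between 0.008 and 0.03 m and y of capsule_b in the frame of gap_gauge between -0.004 and 0.004 m and z of capsule_b in the frame of gap_gauge between 0.004 and 0.032 m and angle between capsule_b's own z axis and vertical below 0.25 rad and x of capsule_a in the frame of middle_bay between -0.045 and 0.045 m and y of capsule_a in the frame of middle_bay between -0.037 and 0.037 m and z of capsule_a in the frame of middle_bay below 0.006 m and angle between each of capsule_a, capsule_c's own z axis and vertical below 0.15 rad and x of capsule_c in the frame of left_bay between -0.045 and 0.045 m and y of capsule_c in the frame of left_bay between -0.037 and 0.037 m and z of capsule_c in the frame of left_bay below 0.006 m) or (x of capsule_c in the frame of gap_gauge between -0.042 and -0.028 m and y of capsule_c in the frame of gap_gauge between -0.004 and 0.004 m and z of capsule_c in the frame of gap_gauge between 0.004 and 0.032 m and angle between capsule_c's own z axis and vertical below 0.25 rad and contact force between capsule_c and gap_gauge above 0.5 N and x of capsule_a in the frame of middle_bay between -0.045 and 0.045 m and y of capsule_a in the frame of middle_bay between -0.037 and 0.037 m and z of capsule_a in the frame of middle_bay below 0.006 m and angle between each of capsule_a, capsule_b's own z axis and vertical below 0.15 rad and x of capsule_b in the frame of right_bay between -0.045 and 0.045 m and y of capsule_b in the frame of right_bay between -0.037 and 0.037 m and z of capsule_b in the frame of right_bay below 0.006 m))), for 0.05 s.
At the end, for the whole second after the job is handed in: each capsule stands upright (within 0.15 rad) and at rest on the floor (within 6 mm) of its bay of the sorting tray, its axis within 37 mm (across) and 45 mm (along) of the bay's centre: the 24 mm one left, the 20 mm one in the middle, the 16 mm one right (x of capsule_a in the frame of middle_bay between -0.045 and 0.045 m and y of capsule_a in the frame of middle_bay between -0.037 and 0.037 m and z of capsule_a in the frame of middle_bay below 0.006 m and angle between each of capsule_a, capsule_b, capsule_c's own z axis and vertical below 0.15 rad and linear speed of each of capsule_a, capsule_b, capsule_c below 0.02 m/s and x of capsule_b in the frame of right_bay between -0.045 and 0.045 m and y of capsule_b in the frame of right_bay between -0.037 and 0.037 m and z of capsule_b in the frame of right_bay below 0.006 m and x of capsule_c in the frame of left_bay between -0.045 and 0.045 m and y of capsule_c in the frame of left_bay between -0.037 and 0.037 m and z of capsule_c in the frame of left_bay below 0.006 m); the robot touches nothing.
It fails at once if a capsule is forced into the gauge (more than 70 N between them) (contact force between any of capsule_a, capsule_b, capsule_c and gap_gauge above 70 N).
It fails at once if the mouse, the spring clamp or the probe is moved by more than 30 mm (distance of any of mouse, spring_clip, black_probe from where it was at the start of the episode above 0.03 m).
It also fails if it takes over 72 s, if anything falls off the work surface, if the arm or the gripper's body presses on something with over 40 N, if the wrist force passes 120 N, or if a joint passes its speed limit or range.

ROBOT

A 6-joint arm with a two-finger parallel gripper is mounted at the origin on a cart in front of the work surface, level with it; the furniture and walls round the work are solid. World frame = base frame: x ahead of the robot, y to its left, z up, the work surface at z = 0. Lengths are in m, angles in degrees, forces in N, time in s.
With the tool pointing down it reaches from about 0.35 to 0.875 m from the base axis. Payload 4.2 kg.
Tool frame: the origin (TCP) lies on the centre line of the jaws, within the pads' length; the fingertips stand r.tip_extent ahead of it and the grasp point (between the pads) lies 11 mm behind it (r.tip_extent is the distance from the TCP to the fingertips, in m); z points along the fingers, y is the line along which they close (so a half turn about z gives the same grasp; the last joint's range is limited). The gripper opens to 87 mm and grips with 3 to 60 N. Pads are 19 mm wide; open, the fingers measure 117 mm over their backs; the gripper's body (75 mm by 190 mm) begins 51 mm behind the grasp point.
Start: joints at [-51.532, 22.042, 0.453, 0, -68.411, -14.817], TCP at [0.251, -0.572, 0.231] pointing down, gripper open.
Joint ranges: [-179.83, 179.83], [-69.29, 118.12], [-61.27, 80.66], [-181.25, 117.63], [-171.15, -9.14], [-177.46, 177.46]. Speed limits (degrees/s): [159.86, 159.86, 180, 180, 180, 180].

INTERFACE

Orientations are given as a 3x3 rotation matrix whose columns are the frame's x, y, z axes.
In Python, from station import r gives the robot as it stands.
- The arm moves only by the shell command python3 -m jog 'ROWS'. ROWS is text: rows parted by semicolons, each of 5 numbers parted by spaces: the opening, from 0 (shut) to 1 (fully open), then the shift along the world's x, y, z in mm, then the turn about the world's z in degrees. In form: hand dx dy dz roll; .... A call has 1 to 5 rows; each row shifts and turns the commanded pose from where the row before left it; what a row does not reach is not made up. A row lasts 1/8 s, in which the tool goes at most 62.5 mm and 10.7 degrees, less where a joint would pass 70% of its speed; a pose out of reach is approached as far as the arm can. A call is refused whole if a number of a shift passes 62.5 or a number of a turn 10.7, either way. A call with a gripper value outside its range is refused whole. The fingers move at their own pace and stop on an object; the grip force is fixed at half the most. Time passes only in rows, so rows that do not move let the fingers close. It gives the time, the measured TCP pose, the force, the opening and the grip force at its end, in the units of the state.
- r.sense(): the state, without advancing time (a new reading comes with each control period).
- r.capture(name): name is "scene" or "top" or "wrist"; returns a dict with "pixels" (400x640x3 uint8, red, green, blue), "fovy" (degrees; the focal length in pixels is half the picture's height over the tangent of half this angle, whatever the lens; pixels are square), "cx", "cy" (the principal point, pixels), "origin" and "orientation" of the camera in the world; the wrist camera has in their place "T_tool_cam" (4x4, takes a point from camera to tool coordinates, whose origin is the TCP and whose axes are the flange's). Camera axes: x right, y down, z forward; pixel columns grow to the right and rows downward; lengths in m; the calibration is good to about 2 mm. A picture is of the moment at which its call begins: read the wrist's pose just before it. There is no depth.
- r.finish_job(): hands the job in; it is judged then, once.
The state is a dict: "time_s": time; "joints": joint angles; "joint_velocities": joint speeds; "effort": joint torques, N m; "tcp_pos": TCP position; "ee_rot": TCP orientation; "wrist_force": force on the tool from outside, world axes, zero at the start; "moment": the same for the moment, N m; "gripper_width": opening from 0.0 (shut) to 1.0 (fully open); "gripper_force": force on a finger pad.
Only numpy, scipy, OpenCV 4.12 (cv2) and the standard library are available. Lean on these libraries where they do the work, as an engineer would, in place of code of your own. Each camera call takes 0.05 s, during which the arm holds its last target. There are 200 camera calls.

## Working session

There is one attempt and no reset: what is moved stays moved. The work goes in short steps, Python scripts to look and compute and a shell command to move; the robot and the scene stay as the last step left them, time stands still between calls to the robot, and variables do not carry over. Pictures are saved under pics/ and viewed, at most 10 in all, crops included, and the job is handed in when it is done.

```bash
ls; mkdir -p pics; python3 - <<'E'
from station import r
import cv2,numpy as np
s=r.sense();print({k:(np.round(v,3).tolist() if not isinstance(v,(int,float)) else v) for k,v in s.items()},r.tip_extent)
for n in("scene","top"):
    c=r.capture(n);np.savez(f"{n}0.npz",**{k:v for k,v in c.items()})
    print(n,{k:v for k,v in c.items() if k!="pixels"})
    cv2.imwrite(f"pics/{n}0.png",c["pixels"][:,:,::-1])
E
```

```text
pics
{'time_s': 0.0, 'joints': [-51.533, 22.092, 0.379, -0.031, -68.41, -14.817], 'joint_velocities': [0.036, -0.056, 0.041, 0.022, -0.016, 0.042], 'effort': [0.0, -39.067, 18.741, 4.22, 0.011, -0.0], 'tcp_pos': [0.251, -0.572, 0.229], 'ee_rot': [[-0.916, -0.401, -0.001], [-0.401, 0.916, 0.002], [0.0, 0.002, -1.0]], 'wrist_force': [0.605, 0.643, 0.829], 'moment': [0.011, -0.015, -0.058], 'gripper_force': 0.0, 'gripper_width': 1.0021711909280002} 0.008
scene {'fovy': 49.98427064353837, 'cx': 319.0196892203727, 'cy': 193.5746614388695, 'origin': array([-0.09789396,  0.87401906,  0.66464709]), 'orientation': array([[-0.82604057, -0.26472503,  0.49757175],
       [-0.56345842,  0.40840039, -0.71813907],
       [-0.01309911, -0.873573  , -0.48651684]])}
top {'fovy': 44.194242714004815, 'cx': 316.6877032756292, 'cy': 201.16824171737758, 'origin': array([ 0.37110506, -0.0561494 ,  1.37584952]), 'orientation': array([[ 2.00506970e-02, -9.91211164e-01,  1.30760841e-01],
       [-9.99798857e-01, -1.99391976e-02,  2.16202866e-03],
       [ 4.64239311e-04, -1.30777890e-01, -9.91411584e-01]])}
```

View pics/top0.png

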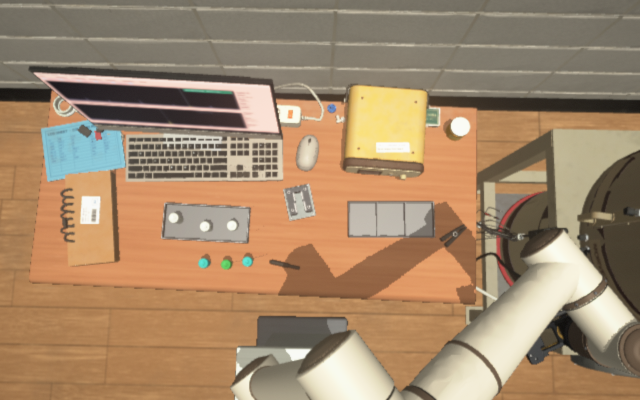

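View pics/scene0.png

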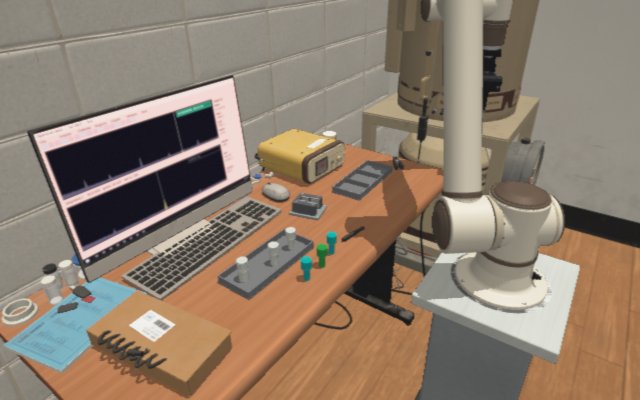

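Top view: capsules stand in the start tray at (174,217), (205,226) and (232,225). The gauge is at (300,203) and the sort tray at (391,219). The look-alikes (203,263), (226,265) and (247,261) are turquoise or green and stand outside the tray, so the three white/aluminium ones are meant. I'll confirm this in one crop and take the rough positions.

```bash
cat > h.py <<'E'
import numpy as np,cv2
def rays(c,px,R=None,o=None):
    R=c["orientation"] if R is None else R; o=c["origin"] if o is None else o
    f=c["pixels"].shape[0]/2/np.tan(np.radians(float(c["fovy"]))/2)
    px=np.atleast_2d(px).astype(float)
    d=np.c_[(px-[float(c["cx"]),float(c["cy"])])/f,np.ones(len(px))]@R.T
    return o,d/np.linalg.norm(d,axis=1)[:,None]
def plane(c,px,z,R=None,o=None):
    o,d=rays(c,px,R,o); return o+d*((z-o[2])/d[:,2])[:,None]
def tri(o1,d1,o2,d2):
    A=np.c_[d1,-d2];t=np.linalg.lstsq(A,o2-o1,rcond=None)[0]
    p,q=o1+t[0]*d1,o2+t[1]*d2; return (p+q)/2,np.linalg.norm(p-q)
def wrist(r):
    s=r.sense();c=dict(r.capture("wrist"));T=c["T_tool_cam"]
    c["orientation"]=s["ee_rot"]@T[:3,:3]; c["origin"]=s["tcp_pos"]+s["ee_rot"]@T[:3,3]
    return s,c
def blobs(m,lo=15,hi=1e9):
    n,l,st,ce=cv2.connectedComponentsWithStats(m.astype(np.uint8))
    return [(ce[i].round(1).tolist(),st[i].tolist()) for i in range(1,n) if lo<=st[i][4]<=hi]
E
python3 - <<'E'
from h import *
t=dict(np.load("top0.npz"));s=dict(np.load("scene0.npz"))
m=cv2.inRange(t["pixels"],(170,170,160),(255,255,255))
print("top",[b for b in blobs(m,20,200) if 150<b[0][0]<260 and 190<b[0][1]<245])
m=cv2.inRange(s["pixels"],(150,150,140),(255,255,255))
print("scene",[b for b in blobs(m,20,500) if 220<b[0][0]<310 and 220<b[0][1]<290])
print(plane(t,[[174,217],[205,226],[232,225]],.058).round(3))
print("gauge",plane(t,[[300,203]],.03).round(3),"sort corners",plane(t,[[348,202],[433,201],[435,237],[348,237]],.022).round(3))
im=np.vstack([cv2.resize(t["pixels"][170:290,150:330],None,fx=4,fy=4,interpolation=2)])
cv2.imwrite("pics/crop.png",im[:,:,::-1])
import sys
from station import r
c=r.capture("wrist");print({k:v for k,v in c.items() if k!="pixels"})
E
```

```text
top [([172.6, 217.4], [168, 212, 10, 11, 88]), ([203.7, 226.2], [199, 221, 11, 12, 99])]
scene [([240.1, 222.5], [227, 215, 27, 16, 156]), ([290.1, 229.6], [285, 227, 11, 6, 54]), ([272.9, 244.4], [268, 241, 11, 8, 62]), ([241.4, 259.8], [236, 256, 12, 9, 76])]
[[0.494 0.329 0.058]
 [0.472 0.245 0.058]
 [0.476 0.172 0.058]]
gauge [[ 0.543 -0.007  0.03 ]] sort corners [[ 0.549 -0.14   0.022]
 [ 0.557 -0.376  0.022]
 [ 0.457 -0.38   0.022]
 [ 0.452 -0.141  0.022]]
{'fovy': 62.347601567075195, 'cx': 315.46947875561153, 'cy': 200.16806717164752, 'T_tool_cam': array([[-6.90268815e-04, -9.66543171e-01, -2.56503063e-01,
         6.99995084e-02],
       [ 9.99999244e-01, -4.06267455e-04, -1.16019378e-03,
         8.94575478e-04],
       [ 1.01716853e-03, -2.56503670e-01,  9.66542722e-01,
        -1.54832547e-01],
       [ 0.00000000e+00,  0.00000000e+00,  0.00000000e+00,
         1.00000000e+00]])}
```

View pics/crop.png

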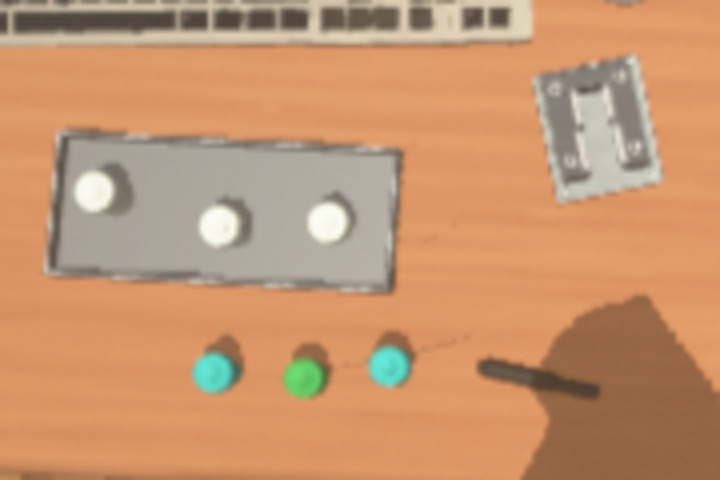

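The crop shows three silver capsules inside the tray at crop (94,190), (220,225) and (328,220). The coloured ones are in front of it, so the targets are confirmed. The gauge is yawed about +11.7°. I'll move the wrist camera over the gauge.

```bash
python3 -m jog '1 26 57 0 -1.2; 1 26 57 0 -1.2; 1 26 57 0 -1.2; 1 26 57 0 -1.2; 1 26 57 0 -1.2'
python3 -m jog '1 24 57 -15 -1.2; 1 24 57 -15 -1.2; 1 24 57 -15 -1.2; 1 24 57 -15 -1.2; 1 24 57 -15 -1.2'
python3 -m jog '1 0 0 0 0;1 0 0 0 0'
python3 - <<'E'
from h import *
from station import r
s,c=wrist(r);np.savez("w1.npz",**c);print(s["time_s"],s["tcp_pos"],s["ee_rot"].round(4).tolist(),s["wrist_force"])
cv2.imwrite("pics/w1.png",c["pixels"][:,:,::-1])
E
```

```text
time_s: 0.78
tcp_pos: [0.3808, -0.2863, 0.2305]
ee_rot: [[-0.953, -0.302, 0.0], [-0.302, 0.953, -0.0], [-0.0, -0.0, -1.0]]
wrist_force: [1.5, -0.0, 1.0]
gripper_width: 1.002
gripper_force: 0.0
time_s: 1.4
tcp_pos: [0.4987, -0.0063, 0.1565]
ee_rot: [[-0.979, -0.202, 0.0], [-0.202, 0.979, -0.0], [-0.0, -0.0, -1.0]]
wrist_force: [0.4, 0.5, 0.4]
gripper_width: 1.003
gripper_force: 0.0
time_s: 1.65
tcp_pos: [0.4979, -0.0083, 0.1566]
ee_rot: [[-0.979, -0.203, -0.001], [-0.203, 0.979, -0.0], [0.001, -0.0, -1.0]]
wrist_force: [0.2, 0.2, 0.6]
gripper_width: 1.0
gripper_force: 0.0
1.65 [ 0.49787778 -0.00825398  0.15660769] [[-0.9793, -0.2026, -0.0011], [-0.2026, 0.9793, -0.0003], [0.0012, -0.0001, -1.0]] [0.17506617 0.18177289 0.6024806 ]
```

View pics/w1.png

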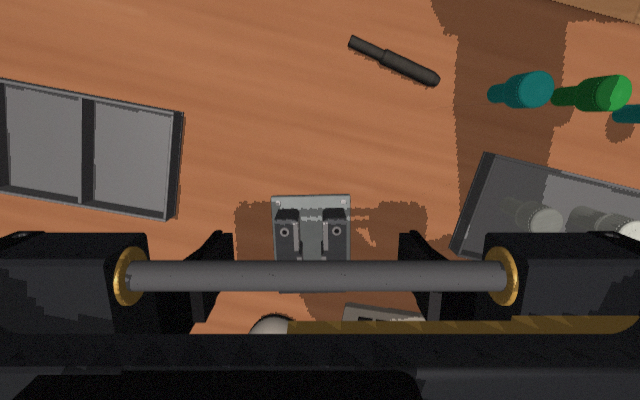

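The wrist view shows the gauge at about (312,230), already square to the image and partly hidden by the gripper. The probe is at (395,60), with the trays on both sides. I'll move 60 mm further on for an unobstructed view, then a second place for height.

```bash
python3 -m jog '1 30 6 0 0; 1 30 6 0 0; 1 0 0 0 0;1 0 0 0 0'
python3 - <<'E'
from h import *
from station import r
s,c=wrist(r);np.savez("w2.npz",**c);print(s["tcp_pos"],s["ee_rot"].round(4).tolist())
E
python3 -m jog '1 10 -40 0 0;1 10 -40 0 0; 1 0 0 0 0;1 0 0 0 0'
python3 - <<'E'
from h import *
from station import r
s,c=wrist(r);np.savez("w3.npz",**c);print(s["time_s"],s["tcp_pos"],s["ee_rot"].round(4).tolist())
a=np.load("w2.npz")["pixels"]
def cr(a,x,y): return cv2.resize(a[y:y+130,x:x+130],None,fx=3,fy=3,interpolation=2)
cv2.imwrite("pics/w23.png",np.hstack([cr(a,240,100),cr(c["pixels"],320,80)])[:,:,::-1])
E
```

```text
time_s: 2.2
tcp_pos: [0.5573, 0.0025, 0.1569]
ee_rot: [[-0.98, -0.2, -0.001], [-0.2, 0.98, 0.0], [0.001, 0.0, -1.0]]
wrist_force: [0.2, 0.7, 0.1]
gripper_width: 1.002
gripper_force: 0.0
[0.55733606 0.00249341 0.15690118] [[-0.9798, -0.2, -0.0008], [-0.2, 0.9798, 0.0001], [0.0007, 0.0003, -1.0]]
time_s: 2.75
tcp_pos: [0.5775, -0.0764, 0.157]
ee_rot: [[-0.98, -0.201, -0.0], [-0.201, 0.98, 0.0], [0.0, 0.0, -1.0]]
wrist_force: [-0.4, -0.4, 0.6]
gripper_width: 0.999
gripper_force: 0.0
2.75 [ 0.57746003 -0.07644348  0.15704184] [[-0.9796, -0.2011, -0.0003], [-0.2011, 0.9796, 0.0003], [0.0002, 0.0003, -1.0]]
```

View pics/w23.png

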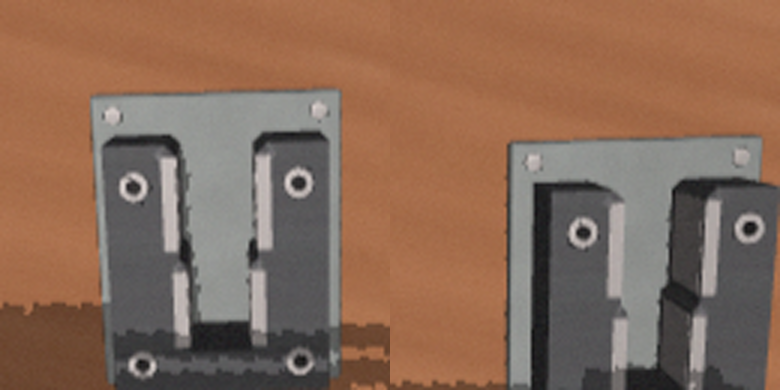

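Left (w2): jaw rings at crop (133,187), (298,183), (143,365) and (300,361). Plate screws are at (112,116) and (319,110), and the slot lies between the light strips. Right (w3): the same rings at (193,233) and (359,228), plate screws at (143,162) and (351,157). I'll triangulate these.

```bash
python3 - <<'E'
from h import *
def cen(c,p,w=6):
    g=cv2.cvtColor(c["pixels"],cv2.COLOR_RGB2GRAY).astype(float)
    x,y=np.round(p).astype(int); q=g[y-w:y+w+1,x-w:x+w+1]
    t=(np.percentile(q,97)+np.median(q))/2; n=np.where(q>t)
    return np.array([n[1].mean()+x-w,n[0].mean()+y-w])
a=dict(np.load("w2.npz"));b=dict(np.load("w3.npz"))
P={"rl":((133,187),(193,233)),"rr":((298,183),(359,228)),"pl":((112,116),(143,162)),"pr":((319,110),(351,157))}
for k,(p,q) in P.items():
    w=6 if k[0]=="r" else 4
    p=cen(a,np.array(p)/3+[240,100],w);q=cen(b,np.array(q)/3+[320,80],w)
    o1,d1=rays(a,p);o2,d2=rays(b,q);X,e=tri(o1,d1[0],o2,d2[0])
    z=.04 if k[0]=="r" else .008
    print(k,p,q,X.round(4),round(e,4),"planes",plane(a,p,z).round(4)[0],plane(b,q,z).round(4)[0])
bk=[cen(a,np.array(p)/3+[240,100]) for p in((143,365),(300,361))]
print(bk,plane(a,bk,.04).round(4))
# slot edges: gray profile
g=cv2.cvtColor(a["pixels"],cv2.COLOR_RGB2GRAY)
for row in (158,165,172,178): print(row,g[row,285:342].tolist())
E
```

```text
rl [284.0212766  162.06382979] [383.93877551 157.2244898 ] [ 0.5319 -0.0283  0.0429] 0.0 planes [ 0.5324 -0.0285  0.04  ] [ 0.5322 -0.0276  0.04  ]
rr [339.06 160.56] [439.31481481 155.68518519] [0.5217 0.0155 0.0429] 0.0 planes [0.5221 0.0158 0.04  ] [0.5219 0.0166 0.04  ]
pl [277.05 137.9 ] [367.28571429 133.35714286] [ 0.5171 -0.0406  0.0085] 0.0 planes [ 0.5172 -0.0406  0.008 ] [ 0.5171 -0.0405  0.008 ]
pr [345.55555556 136.11111111] [436.84210526 131.63157895] [0.5031 0.0195 0.0108] 0.0 planes [0.5033 0.0198 0.008 ] [0.5031 0.0205 0.008 ]
[array([286.76923077, 221.61538462]), array([339.  , 221.84])] [[ 0.5829 -0.0171  0.04  ]
 [ 0.574   0.0273  0.04  ]]
158 [189, 159, 120, 82, 92, 93, 89, 91, 117, 190, 186, 187, 190, 135, 59, 74, 96, 96, 118, 152, 152, 153, 151, 153, 152, 149, 151, 150, 151, 150, 147, 149, 150, 150, 150, 149, 147, 148, 149, 109, 186, 183, 185, 185, 186, 111, 87, 89, 87, 90, 143, 199, 183, 170, 130, 166, 174]
165 [151, 195, 179, 119, 90, 91, 91, 90, 96, 187, 187, 188, 188, 187, 103, 59, 99, 151, 150, 150, 148, 144, 148, 147, 148, 145, 145, 146, 148, 149, 145, 146, 147, 148, 150, 150, 147, 149, 146, 80, 141, 184, 182, 185, 182, 138, 90, 88, 88, 86, 87, 85, 141, 160, 164, 160, 143]
172 [90, 91, 91, 89, 89, 92, 90, 93, 94, 155, 186, 186, 186, 187, 118, 59, 85, 99, 153, 154, 153, 151, 149, 149, 149, 152, 148, 146, 148, 149, 150, 146, 148, 146, 145, 148, 147, 148, 146, 127, 144, 181, 180, 184, 178, 136, 90, 89, 89, 90, 87, 90, 87, 88, 87, 87, 89]
178 [93, 92, 92, 93, 91, 90, 93, 91, 94, 135, 185, 185, 187, 185, 145, 58, 78, 93, 99, 148, 150, 150, 151, 151, 149, 149, 153, 149, 149, 152, 148, 148, 151, 152, 154, 152, 151, 152, 151, 134, 125, 180, 182, 181, 178, 159, 91, 92, 94, 91, 90, 91, 92, 90, 92, 91, 89]
```

```bash
python3 -m jog '0.55 -12 55 0 0.4; 0.55 -12 55 0 0.4;0.55 -12 55 0 0.5;0.55 -12 55 0 0;0.55 -9 50 0 0'
python3 -m jog '0.55 0 0 0 0;0.55 0 0 0 0'
python3 - <<'E'
from h import *
from station import r
s,c=wrist(r);np.savez("w4.npz",**c);print(s["tcp_pos"],s["ee_rot"].round(4).tolist())
E
python3 -m jog '0.55 0 50 0 0; 0.55 10 0 0 0; 0.55 0 0 0 0;0.55 0 0 0 0'
python3 - <<'E'
from h import *
from station import r
s,c=wrist(r);np.savez("w5.npz",**c);print(s["time_s"],s["tcp_pos"],s["ee_rot"].round(4).tolist())
a=np.load("w4.npz")["pixels"]
cv2.imwrite("pics/w45.png",np.vstack([a[:270],c["pixels"][:270]])[:,:,::-1])
for p in (a,c["pixels"]):
    m=cv2.inRange(p,(165,165,165),(255,255,255)); print([b for b in blobs(m[:270],60,3000)])
E
```

```text
time_s: 3.42
tcp_pos: [0.5199, 0.1964, 0.1574]
ee_rot: [[-0.974, -0.226, 0.001], [-0.226, 0.974, 0.0], [-0.001, 0.0, -1.0]]
wrist_force: [0.6, -0.6, 0.1]
gripper_width: 0.576
gripper_force: 0.0
time_s: 3.68
tcp_pos: [0.5205, 0.1943, 0.157]
ee_rot: [[-0.974, -0.226, -0.0], [-0.226, 0.974, -0.0], [0.0, -0.0, -1.0]]
wrist_force: [-0.1, -0.2, -0.3]
gripper_width: 0.55
gripper_force: 0.0
[0.52052818 0.19425599 0.15697487] [[-0.9742, -0.2258, -0.0003], [-0.2258, 0.9742, -0.0001], [0.0003, -0.0001, -1.0]]
time_s: 4.22
tcp_pos: [0.5312, 0.2423, 0.1567]
ee_rot: [[-0.975, -0.222, -0.001], [-0.222, 0.975, -0.0], [0.001, -0.0, -1.0]]
wrist_force: [-0.3, 0.8, -0.7]
gripper_width: 0.552
gripper_force: 0.0
4.225 [0.53116093 0.24231296 0.15670313] [[-0.975, -0.2223, -0.0008], [-0.2223, 0.975, -0.0005], [0.0009, -0.0003, -1.0]]
[([304.7, 142.3], [288, 126, 34, 34, 906]), ([58.9, 158.3], [54, 143, 10, 31, 127]), ([90.5, 158.0], [86, 143, 10, 31, 128]), ([399.0, 159.0], [383, 142, 33, 34, 858]), ([68.2, 193.2], [64, 182, 9, 24, 96]), ([94.4, 193.5], [91, 182, 8, 24, 96])]
[([243.5, 113.3], [227, 96, 34, 36, 957]), ([340.8, 130.5], [324, 113, 34, 35, 915]), ([30.6, 132.9], [26, 118, 10, 31, 126]), ([9.8, 169.9], [5, 158, 10, 25, 98]), ([36.4, 169.9], [32, 158, 10, 25, 98]), ([435.6, 186.4], [425, 171, 25, 29, 467])]
```

View pics/w45.png

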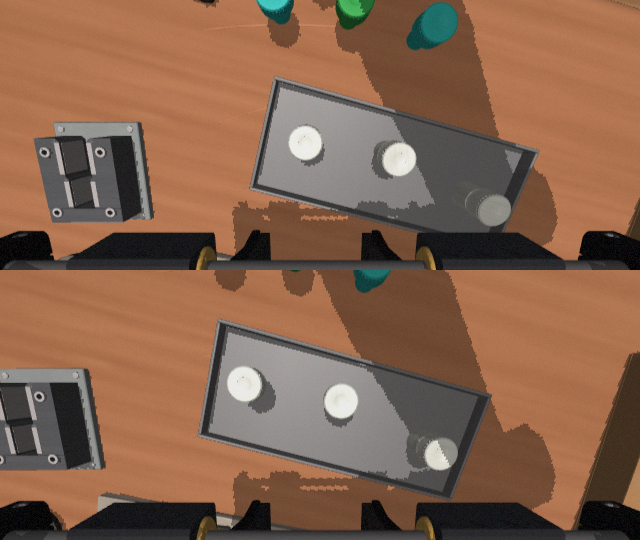

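Both views show the right capsule at (305,142)/(244,113), the middle one at (399,159)/(341,130), and the left one, in shade, at (493,210)/(441,184).

```bash
python3 - <<'E'
from h import *
a=dict(np.load("w4.npz"));b=dict(np.load("w5.npz"));t=dict(np.load("top0.npz"))
# include dim cap rim: use enclosing circle of bright blob
for p,q,tp in(((304.7,142.3),(243.5,113.3),(231.5,225)),((399,159),(340.8,130.5),(203.7,226.2)),((493,210),(441,184),(172.6,217.4))):
    o1,d1=rays(a,p);o2,d2=rays(b,q);X,e=tri(o1,d1[0],o2,d2[0])
    print(X.round(4),round(e,4),plane(a,p,.061).round(4)[0],plane(b,q,.061).round(4)[0],plane(t,tp,.061).round(4)[0])
# sort tray corners/partitions rough
E
```

```text
[0.4749 0.176  0.0614] 0.0001 [0.475 0.176 0.061] [0.4749 0.1759 0.061 ] [0.4757 0.1733 0.061 ]
[0.4711 0.2485 0.0612] 0.0 [0.4711 0.2485 0.061 ] [0.4711 0.2485 0.061 ] [0.4709 0.2474 0.061 ]
[0.4941 0.3367 0.0543] 0.0001 [0.4931 0.3326 0.061 ] [0.4932 0.3338 0.061 ] [0.4929 0.332  0.061 ]
```

```bash
python3 -m jog '0.55 -28 -33 0 0; 0.55 -28 -33 0 0.2;0.55 0 0 -35 0;0.55 0 0 -35 0;0.55 0 0 0 0'
```

```text
time_s: 4.9
tcp_pos: [0.4735, 0.1759, 0.0851]
ee_rot: [[-0.974, -0.226, -0.005], [-0.226, 0.974, -0.003], [0.005, -0.002, -1.0]]
wrist_force: [-0.3, 0.7, -0.0]
gripper_width: 0.551
gripper_force: 0.0
```

```bash
python3 -m jog '0.55 1 0 -20 0; 0.55 0 0 -18 0;0.55 0 0 0 0;0 0 0 0 0;0 0 0 0 0'
python3 -m jog '0 0 0 0 0;0 0 0 0 0;0 0 0 0 0'
```

```text
time_s: 5.52
tcp_pos: [0.477, 0.1782, 0.0501]
ee_rot: [[-0.974, -0.228, 0.002], [-0.228, 0.974, 0.001], [-0.002, 0.001, -1.0]]
wrist_force: [-0.2, -0.5, -0.1]
gripper_width: 0.404
gripper_force: 0.0
time_s: 5.9
tcp_pos: [0.4768, 0.178, 0.0495]
ee_rot: [[-0.974, -0.228, 0.001], [-0.228, 0.974, 0.0], [-0.001, 0.0, -1.0]]
wrist_force: [0.3, -1.1, 4.7]
gripper_width: 0.286
gripper_force: 29.9
```

```bash
python3 -m jog '0 0 0 30 0;0 0 0 30 0;0 3 -48 0 0;0 3 -48 0 0;0 3 -48 0 0'
python3 -m jog '0 2 -49 0 0;0 0 0 0 0;0 0 0 -30 0;0 0 0 -20 0;0 0 0 0 0'
python3 -m jog '0 0 0 0 0;0 0 0 0 0'
```

```text
time_s: 6.52
tcp_pos: [0.4847, 0.0325, 0.1085]
ee_rot: [[-0.974, -0.228, -0.001], [-0.228, 0.974, 0.0], [0.001, 0.0, -1.0]]
wrist_force: [1.0, 0.2, -1.0]
gripper_width: 0.287
gripper_force: 29.8
time_s: 7.15
tcp_pos: [0.4859, -0.015, 0.0573]
ee_rot: [[-0.974, -0.228, -0.004], [-0.228, 0.974, -0.001], [0.004, 0.0, -1.0]]
wrist_force: [-1.1, 0.0, -1.3]
gripper_width: 0.291
gripper_force: 29.8
time_s: 7.4
tcp_pos: [0.488, -0.0148, 0.0598]
ee_rot: [[-0.974, -0.228, 0.002], [-0.228, 0.974, 0.001], [-0.002, 0.0, -1.0]]
wrist_force: [-0.1, 0.2, -0.8]
gripper_width: 0.29
gripper_force: 29.8
```

```bash
python3 -m jog '0 9.7 2.2 0 0;0 9.7 2.2 0 0;0 0 0 0 0;0 0 0 0 0'
python3 -m jog '0 2.9 0.7 0 0;0 2.9 0.7 0 0;0 0 0 0 0'
python3 -m jog '0 2.9 0.7 0 0;0 0 0 0 0'
```

```text
time_s: 7.9
tcp_pos: [0.5065, -0.0109, 0.0587]
ee_rot: [[-0.974, -0.227, -0.001], [-0.227, 0.974, -0.0], [0.001, 0.0, -1.0]]
wrist_force: [-0.6, -0.3, -0.7]
gripper_width: 0.291
gripper_force: 29.8
time_s: 8.28
tcp_pos: [0.5128, -0.0094, 0.0589]
ee_rot: [[-0.974, -0.228, 0.0], [-0.228, 0.974, 0.0], [-0.0, -0.0, -1.0]]
wrist_force: [0.2, -0.0, -1.2]
gripper_width: 0.291
gripper_force: 29.8
time_s: 8.52
tcp_pos: [0.5156, -0.0087, 0.0589]
ee_rot: [[-0.974, -0.228, 0.0], [-0.228, 0.974, 0.0], [-0.0, -0.0, -1.0]]
wrist_force: [0.3, 0.4, -1.0]
gripper_width: 0.293
gripper_force: 29.8
```

```bash
python3 -m jog '0 2.9 0.7 0 0;0 2.9 0.7 0 0;0 0 0 0 0' | grep -E 'tcp|force'
python3 -m jog '0 2.9 0.7 0 0;0 2.9 0.7 0 0;0 0 0 0 0'| grep -E 'tcp|force'
python3 -m jog '0 2.9 0.7 0 0;0 0 0 0 0'| grep -E 'tcp|force'
```

```text
tcp_pos: [0.5215, -0.0073, 0.0589]
wrist_force: [-0.2, 0.8, -1.6]
gripper_force: 29.8
tcp_pos: [0.5273, -0.0058, 0.0589]
wrist_force: [-0.3, -0.8, -0.5]
gripper_force: 29.8
tcp_pos: [0.5301, -0.0052, 0.0589]
wrist_force: [0.3, 0.1, -0.4]
gripper_force: 29.8
```

```bash
python3 -m jog '0 2.9 0.7 0 0;0 2.9 0.7 0 0;0 0 0 0 0' | grep -E 'tcp|force'
python3 -m jog '0 2.9 0.7 0 0;0 1.9 0.4 0 0;0 0 0 0 0'| grep -E 'tcp|force'
python3 -m jog '0 2.9 0.7 0 0;0 0 0 0 0'| grep -E 'tcp|force'
```

```text
tcp_pos: [0.536, -0.0038, 0.0589]
wrist_force: [0.9, -0.2, -1.4]
gripper_force: 29.8
tcp_pos: [0.5407, -0.0027, 0.0589]
wrist_force: [-0.9, -0.2, -1.9]
gripper_force: 29.8
tcp_pos: [0.5437, -0.002, 0.0589]
wrist_force: [-0.7, 0.3, -1.1]
gripper_force: 29.8
```

```bash
python3 -m jog '0 2.9 0.7 0 0;0 0 0 0 0' | grep -E 'tcp|force'
python3 -m jog '0 1.9 0.5 0 0;0 0 0 0 0'| grep -E 'tcp|force'
```

```text
tcp_pos: [0.5466, -0.0013, 0.0589]
wrist_force: [0.0, 0.1, -0.9]
gripper_force: 29.8
tcp_pos: [0.5483, -0.0008, 0.0589]
wrist_force: [0.5, -0.5, -1.1]
gripper_force: 29.8
```

```bash
python3 -m jog '0 1.9 0.5 0 0;0 1.9 0.5 0 0;0 0 0 0 0' | grep -E 'tcp|force'
python3 -m jog '0 2.9 0.7 0 0;0 0 0 0 0'| grep -E 'tcp|force'
```

```text
tcp_pos: [0.5522, 0.0002, 0.0589]
wrist_force: [-0.0, -0.1, -2.0]
gripper_force: 29.8
tcp_pos: [0.5552, 0.0009, 0.0589]
wrist_force: [0.8, 1.0, -0.8]
gripper_force: 29.8
```

It's past the step, so this is the thin one. I'll continue to the end wall.

```bash
python3 -m jog '0 2.9 0.7 0 0;0 2.9 0.7 0 0;0 0 0 0 0' | grep -E 'tcp|force'
python3 -m jog '0 1.9 0.5 0 0;0 0 0 0 0'| grep -E 'tcp|force'
python3 -m jog '0 1.9 0.5 0 0;0 0 0 0 0'| grep -E 'tcp|force'
```

```text
tcp_pos: [0.561, 0.0023, 0.0589]
wrist_force: [0.1, -0.8, -0.8]
gripper_force: 29.8
tcp_pos: [0.5627, 0.0028, 0.0589]
wrist_force: [0.3, -0.3, -1.4]
gripper_force: 29.8
tcp_pos: [0.5646, 0.0033, 0.0589]
wrist_force: [0.1, -0.0, 0.0]
gripper_force: 29.8
```

```bash
python3 -m jog '0 1.9 0.5 0 0;0 0 0 0 0' | grep -E 'tcp|force'
python3 -m jog '0 1.5 0.3 0 0;0 0 0 0 0'| grep -E 'time|tcp|force'
python3 - <<'E'
from h import *
from station import r
a=r.capture("scene");t=r.capture("top")
f=lambda p,x,y,w=80,h=80:cv2.resize(p["pixels"][y:y+h,x:x+w],None,fx=5,fy=5,interpolation=2)
cv2.imwrite("pics/g1.png",np.hstack([f(a,270,160),f(t,260,160)])[:,:,::-1])
E
```

```text
tcp_pos: [0.5666, 0.0038, 0.0589]
wrist_force: [-0.1, 0.2, -1.6]
gripper_force: 29.8
time_s: 13.02
tcp_pos: [0.5675, 0.0039, 0.0588]
wrist_force: [-0.9, -0.0, -0.8]
gripper_force: 29.8
```

View pics/g1.png

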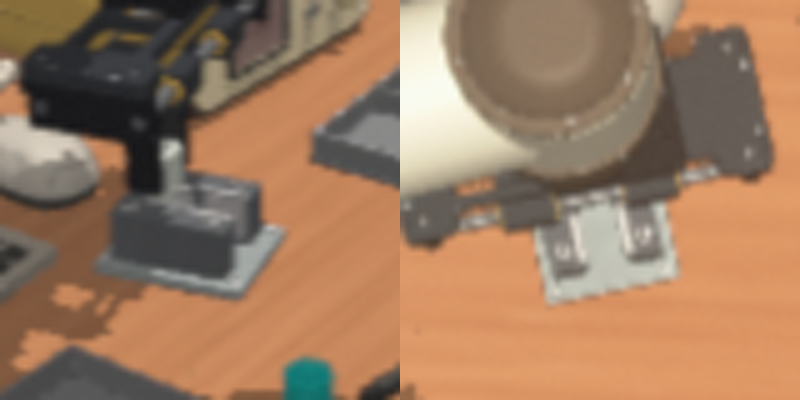

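The 16 mm barrel is seen deep in the slot, with the cap at the end-wall side. I'll nudge once more, then lift it out and carry it to the right bay.

```bash
python3 -m jog '0 1.9 0.4 0 0;0 0 0 0 0' | grep -E 'tcp|force'
python3 -m jog '0 -1.5 -0.3 0 0;0 0 0 25 0;0 0 0 25 0;0 -9 -49 5 0;0 -9 -49 0 0' | grep -E 'tcp|force'
python3 -m jog '0 -9 -49 0 0;0 -9 -49 0 0;0 -9 -49 0 0;0 -9 -49 0 0;0 -8 -47 0 0' | grep -E 'tcp|force'
python3 -m jog '0 0 0 -20 0;0 0 0 -20 0;0 0 0 0 0'
```

```text
tcp_pos: [0.5681, 0.004, 0.0585]
wrist_force: [-5.5, -0.9, 2.1]
gripper_force: 29.8
tcp_pos: [0.5527, -0.0942, 0.1154]
wrist_force: [0.1, -0.0, -1.3]
gripper_force: 29.8
tcp_pos: [0.5077, -0.3392, 0.1145]
wrist_force: [-0.1, -0.2, -0.8]
gripper_force: 29.8
time_s: 15.0
tcp_pos: [0.5064, -0.3371, 0.0726]
ee_rot: [[-0.974, -0.227, -0.001], [-0.227, 0.974, 0.0], [0.001, 0.0, -1.0]]
wrist_force: [0.3, -0.5, -0.9]
gripper_width: 0.285
gripper_force: 29.8
```

It reached the end wall (5.5 N). I'll lower and release it.

```bash
python3 -m jog '0 0 0 -10 0;0 0 0 -9 0;0 0 0 0 0;0 0 0 0 0' | grep -E 'tcp|force'
python3 -m jog '0 0 0 -2 0;0 0 0 0 0' | grep -E 'tcp|force'
```

```text
tcp_pos: [0.5066, -0.3369, 0.0552]
wrist_force: [0.4, 1.8, -0.8]
gripper_force: 29.8
tcp_pos: [0.5063, -0.3368, 0.0529]
wrist_force: [-0.2, -0.7, -1.5]
gripper_force: 29.8
```

```bash
python3 -m jog '0 0 0 -2 0;0 0 0 0 0' | grep -E 'tcp|force'
python3 -m jog '0 0 0 -1.5 0;0 0 0 0 0' | grep -E 'tcp|force'
```

```text
tcp_pos: [0.5061, -0.3368, 0.0507]
wrist_force: [-0.3, 0.5, -1.1]
gripper_force: 29.8
tcp_pos: [0.5065, -0.3369, 0.0496]
wrist_force: [0.1, -0.4, 0.4]
gripper_force: 29.8
```

```bash
python3 -m jog '0.5 0 0 0 0;0.5 0 0 0 0;0.5 0 0 25 0;0.5 0 0 35 0;0.5 -3 58 0 0' | grep -E 'tcp|force'
python3 - <<'E'
from h import *
from station import r
s,c=wrist(r);np.savez("w6.npz",**c)
t=r.capture("top");s2=r.capture("scene");np.savez("t6.npz",**t)
x=cv2.resize(c["pixels"][:260],None,fx=.9,fy=.9)
f=lambda p,x,y,w=96,h=72:cv2.resize(p["pixels"][y:y+h,x:x+w],(288,216),interpolation=2)
cv2.imwrite("pics/b1.png",np.vstack([x,np.hstack([f(s2,320,150),f(t,345,185)])])[:,:,::-1])
E
```

```text
tcp_pos: [0.5059, -0.2813, 0.1122]
wrist_force: [0.0, 1.4, -0.4]
gripper_force: 0.0
```

View pics/b1.png

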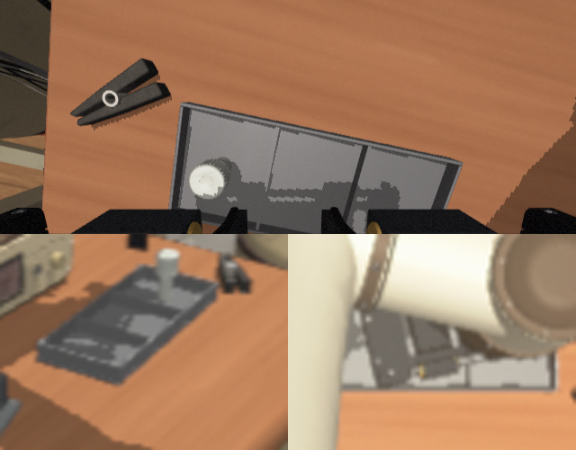

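The 16 mm capsule stands upright in the right bay, cap at about (207,180). Tray corners are at (183,104) and (462,163), partitions at (279,127) and (365,147). I'll compute the bay centres from these.

```bash
python3 - <<'E'
from h import *
c=dict(np.load("w6.npz"))
p=plane(c,np.array([[183,104],[279,127],[365,147],[462,163]])/.9,.022)[:,:2];print(p.round(4))
v=p[3]-p[0];u=v/np.linalg.norm(v);print(np.linalg.norm(v),"yaw",np.degrees(np.arctan2(-u[0],u[1])))
ctr=(p[0]+p[3])/2+np.array([u[1],-u[0]])*.05
print("R,M,L",[(ctr+k*.078*u).round(4).tolist() for k in(-1,0,1)],"cap",plane(c,np.array([[207,180]])/.9,.061).round(4))
E
python3 -m jog '0.5 -3 58 0 0;0.5 -3 58 0 0;0.5 -3 58 0 0;0.5 -3 58 0 0;0.5 -4 58 0 0' | grep -E 'tcp|force'
python3 -m jog '0.5 -4 59 0 0;0.5 -4 59 0 0;0.5 -4 59 0 0;0.5 -4 59 0 0;0.5 0 0 0 0' | grep -E 'tcp|force'
```

```text
[[ 0.4582 -0.3747]
 [ 0.4587 -0.2961]
 [ 0.4588 -0.2233]
 [ 0.4536 -0.1404]]
0.23434214053375396 yaw 1.1221714297663772
R,M,L [[0.5074, -0.3346], [0.5059, -0.2566], [0.5043, -0.1786]] cap [[ 0.5033 -0.3381  0.061 ]]
tcp_pos: [0.4877, 0.0125, 0.1095]
wrist_force: [0.6, 0.1, -0.2]
gripper_force: 0.0
tcp_pos: [0.4721, 0.2508, 0.1093]
wrist_force: [0.2, -0.4, -1.0]
gripper_force: 0.0
```

```bash
python3 -m jog '0.5 0 -1 -30 0;0.5 0 0 -28 0;0.5 0 0 0 0;0 0 0 0 0;0 0 0 0 0' | grep -E 'tcp|force|wid'
python3 -m jog '0 0 0 0 0;0 0 0 0 0' | grep -E 'tcp|force|wid'
```

```text
tcp_pos: [0.4722, 0.2464, 0.0527]
wrist_force: [-0.0, -0.9, 0.5]
gripper_width: 0.354
gripper_force: 0.0
tcp_pos: [0.472, 0.2466, 0.0525]
wrist_force: [-0.6, 0.1, 3.5]
gripper_width: 0.288
gripper_force: 30.0
```

```bash
python3 -m jog '0 0 0 25 0;0 0 0 25 0;0 3.2 -52 0 0;0 3.2 -52 0 0;0 3.2 -52 0 0' | grep -E 'tcp|force'
python3 -m jog '0 3.2 -52 0 0;0 3.2 -53 0 0;0 0 0 -20 0;0 0 0 -20 0;0 0 0 0 0' | grep -E 'tcp|force'
python3 -m jog '0 0 0 0 0' | grep -E 'time|tcp|force'
```

```text
tcp_pos: [0.4803, 0.0888, 0.1013]
wrist_force: [1.5, -0.0, -1.3]
gripper_force: 29.9
tcp_pos: [0.4858, -0.0154, 0.0601]
wrist_force: [0.3, -0.2, -1.1]
gripper_force: 29.9
time_s: 20.52
tcp_pos: [0.4876, -0.0146, 0.0619]
wrist_force: [0.0, -0.1, -0.7]
gripper_force: 29.9
```

```bash
python3 -m jog '0 9.7 1.8 0 0;0 8.7 1.9 0 0;0 0 0 0 0' | grep -E 'tcp|force'
python3 -m jog '0 2.9 0.7 0 0;0 2.9 0.7 0 0;0 0 0 0 0'| grep -E 'tcp|force'
python3 -m jog '0 1.9 0.4 0 0;0 0 0 0 0'| grep -E 'tcp|force'
```

```text
tcp_pos: [0.507, -0.0107, 0.0617]
wrist_force: [-0.5, 1.0, -1.3]
gripper_force: 29.9
tcp_pos: [0.5117, -0.0097, 0.0614]
wrist_force: [-0.7, -0.8, -0.7]
gripper_force: 29.9
tcp_pos: [0.5135, -0.0094, 0.0614]
wrist_force: [-0.4, 0.5, -0.9]
gripper_force: 29.9
```

```bash
python3 -m jog '0 1.9 0.4 0 0;0 0 0 0 0' | grep -E 'tcp|force'
python3 -m jog '0 1.9 0.4 0 0;0 0 0 0 0'| grep -E 'tcp|force'
python3 -m jog '0 1.9 0.4 0 0;0 0 0 0 0'| grep -E 'tcp|force'
```

```text
tcp_pos: [0.5155, -0.0089, 0.0614]
wrist_force: [0.6, -0.1, -0.1]
gripper_force: 29.9
tcp_pos: [0.5169, -0.0088, 0.0612]
wrist_force: [-0.6, -3.0, -1.4]
gripper_force: 29.9
tcp_pos: [0.5187, -0.0085, 0.0612]
wrist_force: [-1.3, -2.5, -0.5]
gripper_force: 29.9
```

```bash
python3 -m jog '0 1.1 -0.6 0 0;0 0 0 0 0' | grep -E 'tcp|force'
python3 -m jog '0 1.0 0.2 0 0;0 0 0 0 0'| grep -E 'tcp|force'
python3 -m jog '0 1.0 0.2 0 0;0 0 0 0 0'| grep -E 'tcp|force'
```

```text
tcp_pos: [0.521, -0.0084, 0.0616]
wrist_force: [0.2, -1.0, -2.3]
gripper_force: 29.9
tcp_pos: [0.5215, -0.0083, 0.0615]
wrist_force: [-0.3, 0.3, -0.6]
gripper_force: 29.9
tcp_pos: [0.5224, -0.0082, 0.0614]
wrist_force: [0.3, -1.0, -1.0]
gripper_force: 29.9
```

```bash
python3 -m jog '0 1.9 0.4 0 0;0 1.9 0.4 0 0;0 0 0 0 0' | grep -E 'tcp|force'
python3 -m jog '0 1.9 0.4 0 0;0 1.9 0.4 0 0;0 0 0 0 0'| grep -E 'tcp|force'
python3 -m jog '0 1.9 0.4 0 0;0 1.9 0.4 0 0;0 0 0 0 0'| grep -E 'tcp|force'
```

```text
tcp_pos: [0.5262, -0.0075, 0.0614]
wrist_force: [-0.1, 0.2, 0.2]
gripper_force: 29.9
tcp_pos: [0.53, -0.0067, 0.0614]
wrist_force: [-0.5, -0.9, -0.8]
gripper_force: 29.9
tcp_pos: [0.5338, -0.0059, 0.0614]
wrist_force: [-0.1, -0.6, -0.6]
gripper_force: 29.9
```

```bash
python3 -m jog '0 1.9 0.5 0 0;0 1.9 0.5 0 0;0 0 0 0 0' | grep -E 'tcp|force'
python3 -m jog '0 1.9 0.5 0 0;0 1.9 0.5 0 0;0 0 0 0 0'| grep -E 'tcp|force'
python3 -m jog '0 1.9 0.5 0 0;0 0 0 0 0'| grep -E 'tcp|force'
python3 -m jog '0 1.0 0.3 0 0;0 0 0 0 0'| grep -E 'tcp|force'
```

```text
tcp_pos: [0.5376, -0.0049, 0.0614]
wrist_force: [0.7, 0.2, -0.9]
gripper_force: 29.9
tcp_pos: [0.5414, -0.0039, 0.0614]
wrist_force: [0.4, -0.5, -1.5]
gripper_force: 29.9
tcp_pos: [0.5433, -0.0034, 0.0614]
wrist_force: [0.2, -0.7, -1.5]
gripper_force: 29.9
tcp_pos: [0.544, -0.0032, 0.0614]
wrist_force: [-0.4, -0.6, -1.7]
gripper_force: 29.9
```

```bash
python3 -m jog '0 1.5 0.4 0 0;0 0 0 0 0' | grep -E 'tcp|force'
python3 -m jog '0 1.5 0.4 0 0;0 0 0 0 0'| grep -E 'tcp|force'
python3 -m jog '0 1.0 0.3 0 0;0 0 0 0 0'| grep -E 'tcp|force'
python3 -m jog '0 1.0 0.3 0 0;0 0 0 0 0'| grep -E 'tcp|force'
```

```text
tcp_pos: [0.545, -0.0031, 0.0612]
wrist_force: [-0.3, -2.7, -1.2]
gripper_force: 29.9
tcp_pos: [0.5461, -0.0029, 0.0611]
wrist_force: [-2.4, -3.9, 0.1]
gripper_force: 29.9
tcp_pos: [0.5466, -0.0028, 0.061]
wrist_force: [-3.6, -3.7, 0.4]
gripper_force: 29.9
tcp_pos: [0.547, -0.0028, 0.0609]
wrist_force: [-4.4, -4.4, 0.7]
gripper_force: 29.9
```

```bash
python3 -m jog '0 1.1 -0.6 0 0;0 0 0 0 0' | grep -E 'tcp|force'
python3 -m jog '0 1.5 0 0 0;0 0 0 0 0'| grep -E 'tcp|force'
python3 -m jog '0 1.5 0.3 0 0;0 0 0 0 0;0 0 0 0 0'| grep -E 'time|tcp|force'
```

```text
tcp_pos: [0.5474, -0.0029, 0.0608]
wrist_force: [-6.5, -1.7, 1.9]
gripper_force: 29.9
tcp_pos: [0.5483, -0.0026, 0.0607]
wrist_force: [-7.9, -0.8, 2.5]
gripper_force: 30.0
time_s: 27.28
tcp_pos: [0.5494, -0.0023, 0.0606]
wrist_force: [-8.2, 0.7, 3.9]
gripper_force: 30.0
```

It passed the first gap and is stopped at the step (8 N), so this is the right size (20 mm) and goes in the middle bay.

```bash
python3 -m jog '0 -3 -0.7 0 0;0 0 0 25 0;0 0 0 25 0;0 -8 -51 3 0;0 -8 -51 0 0' | grep -E 'tcp|force'
python3 -m jog '0 -8 -51 0 0;0 -8 -51 0 0;0 -8 -51 0 0;0 0 0 -25 0;0 0 0 -25 0' | grep -E 'tcp|force'
python3 -m jog '0 0 0 0 0;0 0 0 -5 0;0 0 0 0 0' | grep -E 'tcp|force'
```

```text
tcp_pos: [0.5367, -0.1048, 0.1158]
wrist_force: [-0.5, -0.5, -0.3]
gripper_force: 30.0
tcp_pos: [0.5123, -0.2589, 0.0646]
wrist_force: [0.6, 0.8, -1.2]
gripper_force: 30.0
tcp_pos: [0.5111, -0.2576, 0.0602]
wrist_force: [0.0, 0.3, -1.8]
gripper_force: 30.0
```

```bash
python3 -m jog '0 0 0 -5 0;0 0 0 0 0' | grep -E 'tcp|force'
python3 -m jog '0 0 0 -2 0;0 0 0 0 0' | grep -E 'tcp|force'
python3 -m jog '0 0 0 -1 0;0 0 0 0 0' | grep -E 'tcp|force'
```

```text
tcp_pos: [0.5101, -0.2576, 0.0543]
wrist_force: [-0.3, 0.7, -0.4]
gripper_force: 30.0
tcp_pos: [0.5104, -0.2579, 0.0526]
wrist_force: [-0.3, 0.2, -0.8]
gripper_force: 30.0
tcp_pos: [0.5106, -0.2579, 0.0525]
wrist_force: [-0.6, 1.4, 5.2]
gripper_force: 30.0
```

```bash
python3 -m jog '0.5 0 0 0 0;0.5 0 0 0 0;0.5 0 0 30 0;0.5 0 0 30 0;0.5 0 55 20 0' | grep -E 'tcp|force'
python3 - <<'E'
from h import *
from station import r
s,c=wrist(r);np.savez("w7.npz",**c)
E
python3 -m jog '0.5 0 60 0 0;0.5 0 60 0 0;0.5 0 60 0 0;0.5 0 60 0 0;0.5 0 60 0 0' | grep -E 'tcp|force'
python3 -m jog '0.5 0 60 0 0;0.5 0 60 0 0;0.5 2 60 0 0;0.5 2 20 0 0;0.5 0 0 0 0' | grep -E 'tcp|force'
python3 -m jog '0.5 0 0 0 0' | grep -E 'time|tcp|force'
python3 - <<'E'
from h import *
from station import r
s,c=wrist(r);np.savez("w8.npz",**c);a=np.load("w7.npz")["pixels"]
cv2.imwrite("pics/p8.png",np.vstack([a[:260],c["pixels"][:260]])[:,:,::-1])
E
```

```text
tcp_pos: [0.511, -0.2044, 0.1324]
wrist_force: [1.6, 0.5, -0.1]
gripper_force: 0.0
tcp_pos: [0.5099, 0.0992, 0.1314]
wrist_force: [0.7, -1.2, -0.7]
gripper_force: 0.0
tcp_pos: [0.5139, 0.2981, 0.1307]
wrist_force: [-0.1, -0.9, 0.1]
gripper_force: 0.0
time_s: 31.7
tcp_pos: [0.5139, 0.2958, 0.131]
wrist_force: [-0.6, -0.2, -0.1]
gripper_force: 0.0
```

View pics/p8.png

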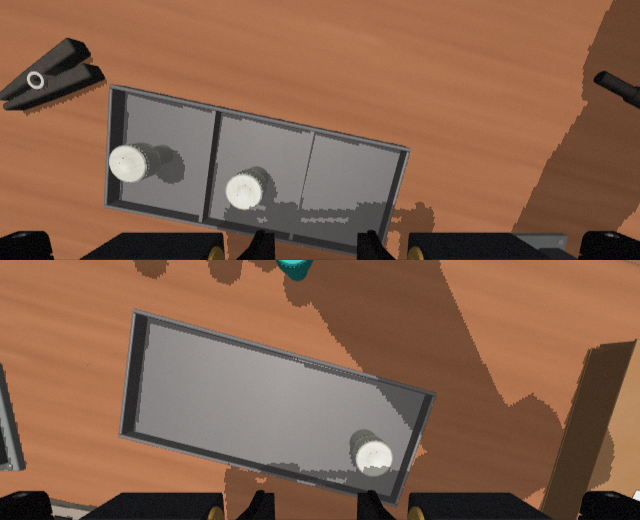

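The 20 mm capsule stands upright in the middle bay (245,189) and the 16 mm one in the right bay (131,163). The last capsule is lit in the start tray at (374,457-260=197).

```bash
python3 - <<'E'
from h import *
c=dict(np.load("w8.npz"));m=cv2.inRange(c["pixels"],(165,165,165),(255,255,255))
for b in blobs(m[:230],200,3000): print(b,plane(c,[b[0]],.061).round(4))
E
```

```text
([373.6, 195.4], [356, 181, 36, 31, 793]) [[0.4909 0.3329 0.061 ]]
```

```bash
python3 -m jog '0.5 -22 37 0 0;0.5 0 0 -40 0;0.5 0 0 -38 0;0.5 0 0 0 0;0.5 0 0 0 0' | grep -E 'tcp|force'
python3 -m jog '0 0 0 0 0;0 0 0 0 0;0 0 0 0 0;0 0 0 0 0' | grep -E 'tcp|force|wid'
```

```text
tcp_pos: [0.4933, 0.3341, 0.0549]
wrist_force: [-0.4, -0.0, 0.6]
gripper_force: 0.0
tcp_pos: [0.4927, 0.3345, 0.0544]
wrist_force: [0.6, -1.0, 5.4]
gripper_width: 0.287
gripper_force: 30.0
```

```bash
python3 -m jog '0 0 0 25 0;0 0 0 25 0;0 -1 -50 0 0;0 -1 -50 0 0;0 -1 -50 0 0' | grep -E 'tcp|force'
python3 -m jog '0 -1 -50 0 0;0 -1 -50 0 0;0 0 -50 0 0;0 0 -50 0 0;0 0 0 -20 0' | grep -E 'tcp|force'
python3 -m jog '0 0 0 -20 0;0 0 0 0 0;0 0 0 0 0' | grep -E 'time|tcp|force'
```

```text
tcp_pos: [0.4885, 0.1829, 0.103]
wrist_force: [0.6, 0.0, -0.5]
gripper_force: 29.9
tcp_pos: [0.4875, -0.0182, 0.0839]
wrist_force: [0.1, 0.4, -1.0]
gripper_force: 29.9
time_s: 34.5
tcp_pos: [0.4876, -0.0155, 0.0638]
wrist_force: [-0.0, 0.1, -1.3]
gripper_force: 29.9
```

```bash
python3 -m jog '0 9.7 1.7 0 0;0 8.7 1.9 0 0;0 0 0 0 0' | grep -E 'tcp|force'
python3 -m jog '0 2.9 0.6 0 0;0 1.9 0.4 0 0;0 0 0 0 0'| grep -E 'tcp|force'
python3 -m jog '0 1.9 0.4 0 0;0 0 0 0 0'| grep -E 'tcp|force'
```

```text
tcp_pos: [0.5069, -0.0117, 0.0637]
wrist_force: [-0.3, -0.5, 0.3]
gripper_force: 29.9
tcp_pos: [0.5104, -0.0112, 0.0634]
wrist_force: [-0.5, -0.3, -1.1]
gripper_force: 29.9
tcp_pos: [0.5121, -0.0108, 0.0633]
wrist_force: [-0.7, 0.8, -1.1]
gripper_force: 29.9
```

```bash
python3 -m jog '0 1.5 0.3 0 0;0 0 0 0 0' | grep -E 'tcp|force'
python3 -m jog '0 1.0 0.2 0 0;0 0 0 0 0'| grep -E 'tcp|force'
python3 -m jog '0 1.0 0.2 0 0;0 0 0 0 0'| grep -E 'tcp|force'
```

```text
tcp_pos: [0.5131, -0.0105, 0.0632]
wrist_force: [-1.9, 0.1, -0.4]
gripper_force: 29.9
tcp_pos: [0.5138, -0.0103, 0.0631]
wrist_force: [-4.0, 2.1, -0.3]
gripper_force: 29.9
tcp_pos: [0.5144, -0.0102, 0.063]
wrist_force: [-5.5, 2.6, 1.0]
gripper_force: 29.9
```

```bash
python3 -m jog '0 1.0 0.7 0 0;0 0 0 0 0' | grep -E 'tcp|force'
python3 -m jog '0 1.0 0.2 0 0;0 0 0 0 0'| grep -E 'tcp|force'
python3 -m jog '0 1.0 0.2 0 0;0 0 0 0 0;0 0 0 0 0'| grep -E 'time|tcp|force'
python3 - <<'E'
from h import *
from station import r
a=r.capture("scene");t=r.capture("top")
f=lambda p,x,y,w=80,h=80:cv2.resize(p["pixels"][y:y+h,x:x+w],None,fx=5,fy=5,interpolation=2)
cv2.imwrite("pics/g3.png",np.hstack([f(a,270,160),f(t,260,160)])[:,:,::-1])
E
```

```text
tcp_pos: [0.5152, -0.0095, 0.0628]
wrist_force: [-5.4, 2.1, 0.4]
gripper_force: 29.9
tcp_pos: [0.5158, -0.0093, 0.0627]
wrist_force: [-5.8, 2.2, 0.2]
gripper_force: 29.9
time_s: 37.12
tcp_pos: [0.5164, -0.0092, 0.0626]
wrist_force: [-6.8, 2.8, 0.2]
gripper_force: 29.9
```

View pics/g3.png

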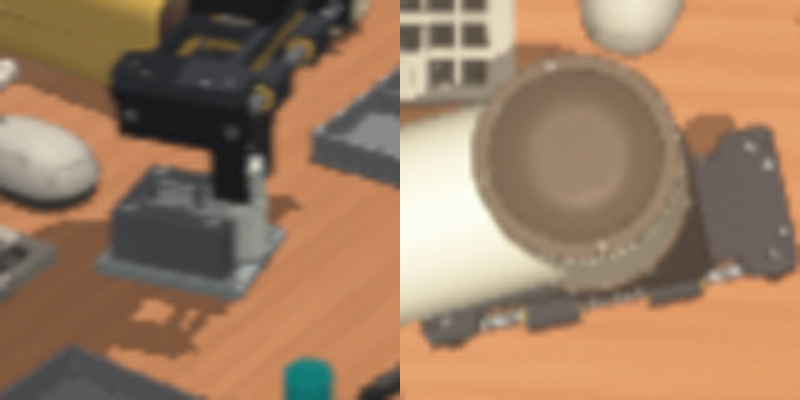

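The capsule is stopped at the mouth, with its cap at the entry side of the jaws in the scene crop. The force leans to one chamfer, so I'll shift +y a little to seat it on both.

```bash
python3 -m jog '0 0 0.9 0 0;0 0 0 0 0' | grep -E 'tcp|force'
python3 -m jog '0 0.8 0.9 0 0;0 0 0 0 0'| grep -E 'tcp|force'
python3 -m jog '0 1.0 0.3 0 0;0 0 0 0 0;0 0 0 0 0'| grep -E 'time|tcp|force'
```

```text
tcp_pos: [0.5164, -0.0089, 0.0626]
wrist_force: [-6.2, -0.3, -0.4]
gripper_force: 30.0
tcp_pos: [0.5167, -0.0087, 0.0626]
wrist_force: [-5.6, -2.7, 0.7]
gripper_force: 30.0
time_s: 38.1
tcp_pos: [0.5172, -0.0085, 0.0625]
wrist_force: [-6.5, -3.5, 1.7]
gripper_force: 30.0
```

It's seated on both chamfers and stopped in the mouth, so it's too thick and goes in the left bay.

```bash
python3 -m jog '0 -3 -1.5 0 0;0 0 0 25 0;0 0 0 25 0;0 -2 -43 3 0;0 -2 -43 0 0' | grep -E 'tcp|force'
python3 -m jog '0 -3 -43 0 0;0 -3 -42 0 0;0 0 0 -25 0;0 0 0 -25 0;0 0 0 0 0' | grep -E 'tcp|force'
python3 -m jog '0 0 0 -5 0;0 0 0 0 0;0 0 0 0 0' | grep -E 'tcp|force'
```

```text
tcp_pos: [0.5164, -0.0949, 0.118]
wrist_force: [0.0, 0.1, -1.4]
gripper_force: 30.0
tcp_pos: [0.5078, -0.1797, 0.0653]
wrist_force: [0.8, -0.5, -0.5]
gripper_force: 30.0
tcp_pos: [0.5083, -0.1793, 0.0622]
wrist_force: [0.5, 0.5, -0.6]
gripper_force: 30.0
```

```bash
python3 -m jog '0 0 0 -5 0;0 0 0 0 0' | grep -E 'tcp|force'
python3 -m jog '0 0 0 -2 0;0 0 0 0 0' | grep -E 'tcp|force'
python3 -m jog '0 0 0 -1 0;0 0 0 0 0' | grep -E 'tcp|force'
```

```text
tcp_pos: [0.5073, -0.1793, 0.0561]
wrist_force: [-0.7, 0.2, -0.9]
gripper_force: 30.0
tcp_pos: [0.5078, -0.1794, 0.0545]
wrist_force: [-0.2, 0.1, 0.1]
gripper_force: 30.0
tcp_pos: [0.508, -0.1795, 0.0544]
wrist_force: [-0.9, 1.4, 5.8]
gripper_force: 30.0
```

```bash
python3 -m jog '0.5 0 0 0 0;0.5 0 0 0 0;0.5 0 0 30 0;0.5 0 0 30 0;0.5 5 20 20 0' | grep -E 'tcp|force'
python3 -m jog '0.5 10 40 10 0;0.5 0 0 0 0;0.5 0 0 0 0;0.5 0 0 0 0' | grep -E 'time|tcp|force'
python3 - <<'E'
from h import *
from station import r
s,c=wrist(r)
m=cv2.inRange(c["pixels"],(165,165,165),(255,255,255))
for b in blobs(m[:240],200,3000): print(b,plane(c,[b[0]],.061).round(4))
t=r.capture("scene");m=cv2.inRange(t["pixels"],(150,150,140),(255,255,255))
print([b for b in blobs(m,8,800) if 320<b[0][0]<420 and 150<b[0][1]<210])
E
```

```text
tcp_pos: [0.5128, -0.1599, 0.1345]
wrist_force: [0.2, -1.3, 0.3]
gripper_force: 0.0
time_s: 41.6
tcp_pos: [0.522, -0.12, 0.1428]
wrist_force: [0.3, 0.0, -0.5]
gripper_force: 0.0
([14.4, 118.3], [0, 100, 32, 37, 936]) [[ 0.5046 -0.3384  0.061 ]]
([131.0, 148.0], [114, 131, 35, 35, 952]) [[ 0.5069 -0.2575  0.061 ]]
([238.4, 171.9], [222, 155, 34, 35, 919]) [[ 0.5066 -0.1802  0.061 ]]
[([375.5, 156.5], [372, 155, 8, 4, 28]), ([363.2, 165.0], [360, 163, 8, 5, 29]), ([351.7, 173.9], [348, 172, 9, 5, 34])]
```

All three caps sit at about 61 mm, upright and centred in their bays (y = -0.180, -0.258 and -0.338), and the arm is clear. I'll hand the job in.

```bash
python3 -c "
from station import r
print(r.finish_job())"
```

```text
the job is handed in; nothing more can be done
None
```

I gauged and sorted all three capsules in about 42 s and handed the job in (no verdict came back): the 24 mm one is in the left bay, the 20 mm one in the middle and the 16 mm one in the right, each measured within about 5 mm of its bay's centre.

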